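Set the turntable's speed and seat the keyed mounting post

TASK

Get the pot turntable ready: first turn its black speed dial clockwise until the white pointer stands at the orange mark on the scale. Then take the blue keyed mounting post out of its wooden stand and push its shaft into the steel drive hub, turning it until the key slips into the keyway, and keep pushing against the spring until the post's flange is flush on the hub. Finish while still gripping the post and holding it pressed fully home; leave the little pot, the can and the brush where they are.

Things in the scene. Friction and masses are not known exactly. Their poses are not given: they have to be found in the camera images.
- turntable: White drive unit, fixed to the bench, 170 x 340 x 60 mm (its x, y, z); origin at the centre of its underside. The speed dial stands on its top at (0, -100) mm and the drive hub at (0, +85) mm in its frame; its top is 60 mm above the bench.
- dial_grip (a point): Middle of the black dial's grip bar, on the dial's vertical axis, 97 mm above the bench (bar's top at 104 mm). The bar is 42 mm long along this point's x, 14 mm thick along y, 32 mm tall, on a 44 mm disc (top at 74 mm) over a 68 mm base disc (top at 66 mm). The white pointer line on the bar points along this point's -x axis. The point turns with the dial.
- dial (a joint): Angle of the speed dial in rad, 0 to 3, growing clockwise as seen from above; at 0 the pointer points along the turntable's -x axis. It turns stiffly (0.04 N m) and stays where it is left. The turn needed is clockwise, 0.4 to 1.5 rad.
- speed_mark: Orange arrow mark lying on the scale round the dial, fixed. Origin on the dial's vertical axis, 60 mm above the bench; the arrow lies 37 to 58 mm from the axis along this body's -x axis. The dial is set when the pointer points to it, i.e. when the x axes of dial_grip and speed_mark agree.
- hub: Steel drive hub, fixed on the turntable (it does not turn): upright cylinder 54 mm in diameter, 45 mm tall; origin at the centre of its underside, 60 mm above the bench. A vertical bore of 22.5 mm diameter, with a keyway 8.4 mm wide out to 17 mm from the axis on the hub's +x side, over the full height; an orange line on the top face continues the keyway.
- hub_mouth (a point): Centre of the bore on the hub's top face, 45 mm above the hub's origin, 105 mm above the bench; axes as the hub's.
- seat (a joint): Sprung brass seat in the bore, travel in m: 0 when free (its top 15 mm above the hub's origin, 30 mm below the mouth), 0.008 when the post is fully home. It pushes back with 5.6 N at 0 and 11.2 N at 0.008, more than the post's weight, so the post rises again if it is not held down.
- post: Loose mounting post, 100 mm tall, 0.2 to 0.3 kg. Origin at the centre of the shaft's lower end, z up. It starts upright in the stand, origin 12 mm above the bench, flange resting on the stand. Origin above the hub's origin: 30 mm with the key resting on the hub's top, 15 mm with the key in and the spring free, 7 mm fully home (flange on the hub).
- post_key (a point): Lower end of the post's key, 15 mm above its origin and 15 mm out on its +x side. Steel shaft 20 mm in diameter, 38 mm long, lowest 6 mm tapering to 12 mm diameter. The brass key, 6 mm wide, stands out to 15 mm from the axis and runs from 15 to 38 mm above the origin, so plain shaft enters the bore before the key meets the hub.
- post_grip (a point): On the post's axis, 78 mm above its origin, axes as the post's: a good place to grip. Blue square block 30 x 30 mm (sides along x and y) from 44 to 94 mm above the origin, a 26 mm square black pad above it, a flange of 48 mm diameter below it from 38 to 44 mm. Orange lines on the pad, the block's +x side and the flange show the key's direction.
- stand: Wooden block 90 x 90 x 50 mm, fixed; origin at the centre of its underside. A 34 mm wide hole through its middle holds the post's shaft loosely (2 mm play).
- pot: Small terracotta pot with dark bands, 100 mm in diameter, 126 mm tall, standing on a white foam slab 160 x 160 x 40 mm at the robot's right; origin at the centre of its underside. Leave alone.
- can: Yellow and black can, 76 mm in diameter, 98 mm tall; origin at the centre of its underside. Leave alone.
- brush: Wooden brush lying flat, 190 mm long along its x axis, 14 mm wide, 10 mm high; origin under its middle. Leave alone.
- foam: White foam slab under the pot, 160 x 160 x 40 mm, fixed; origin at the centre of its underside.
Mind the look-alikes: they are no part of the job. What is meant by the post is not red, and is the smaller of those in its own colour.

How it is judged:
On the way, in this order (a step that is already met when the one before it is completed fails the run):
1. the dial's pointer stands at the orange mark, within 0.12 rad (angle between the x axis of dial_grip and the x axis of speed_mark, either way round below 0.12 rad), for 0.3 s.
2. the post has been lifted clear of its stand in the gripper (height (world z) of post above 0.06 m and contact force between the fingers and post above 2 N), for 0.1 s.
3. the key is in the keyway, the post upright in the hub (horizontal distance between post and hub below 0.004 m and angle between the x axis of post and the x axis of hub, either way round below 0.3 rad and angle between post's own z axis and vertical below 0.08 rad and z of post in the frame of hub below 0.024 m), for 0.1 s.
At the end, for the whole second after the job is handed in: The post is still gripped (over 2 N), at rest, key in the keyway: upright within 0.08 rad, axis within 4 mm, key direction within 0.3 rad, flange within 2 mm of the hub's top, sprung seat pressed down over 6 mm; the dial still points at the orange mark within 0.12 rad (horizontal distance between post and hub below 0.004 m and angle between the x axis of post and the x axis of hub, either way round below 0.3 rad and angle between post's own z axis and vertical below 0.08 rad and z of post in the frame of hub below 0.009 m and value of joint seat above 0.006 m and contact force between the fingers and post above 2 N and linear speed of post below 0.02 m/s and angle between the x axis of dial_grip and the x axis of speed_mark, either way round below 0.12 rad); the arm keeps its last pose, push and grip.
It fails at once if the pot is moved by more than 20 mm (distance of pot from where it was at the start of the episode above 0.02 m).
It fails at once if the can is moved by more than 20 mm (distance of can from where it was at the start of the episode above 0.02 m).
It fails at once if the brush is moved by more than 20 mm (distance of brush from where it was at the start of the episode above 0.02 m).
It also fails if it takes over 56 s, if anything falls off the work surface, if the arm or the gripper's body presses on something with over 40 N, if the wrist force passes 120 N, or if a joint passes its speed limit or range.

ROBOT

A 6-joint arm with a two-finger parallel gripper is mounted at the origin on the work surface. World frame = base frame: x ahead of the robot, y to its left, z up, the work surface at z = 0. Lengths are in m, angles in rad, forces in N, time in s.
With the tool pointing down it reaches from about 0.275 to 0.775 m from the base axis. Payload 14.6 kg.
Tool frame: the origin (TCP) lies between the finger pads; the fingertips stand 11 mm ahead of it and the grasp point (between the pads) lies 8 mm behind it; z points along the fingers, y is the line along which they close (so a half turn about z gives the same grasp; the last joint's range is limited). The gripper opens to 85 mm and grips with 20 to 120 N. Pads are 22 mm wide; open, the fingers measure 114 mm over their backs; the gripper's body (76 mm by 85 mm) begins 54 mm behind the grasp point. The pads swing forward as they close: fully open they stand 13 mm farther back than shut.
Start: joints at [-1.41, 0.263, -0.048, 1.259, 0, 1.415], TCP at [0.163, -0.499, 0.242] pointing down, gripper open.
Joint ranges: [-2.65, 2.65], [-0.89, 1.7], [-1.18, 1.37], [-2.13, 2.11], [-1.35, 1.29], [-3.14, 3.14]. Speed limits (rad/s): [1.89, 1.89, 2.57, 2.79, 3.14, 3.14].

INTERFACE

Orientations are given as a unit quaternion [w, x, y, z].
In Python, from rig import r gives the robot as it stands.
- The arm moves only by the tool servo_tool, never from a script. Its argument "motion" is one flat list of numbers, 5 for each row, row after row: the shift along the tool's x, y, z as a fraction of full scale, then the turn about the tool's z as a fraction of full scale, then the closure, from -1 (fully open) to 1 (shut), so that 0 is half open. In form: [tx, ty, tz, turn, claw, tx, ty, tz, turn, claw, ...]. A call has 1 to 20 rows; each row is the pose to reach, as a shift and turn from the pose commanded when the call began, along the tool's axes at that moment, turning the shorter way round; what a row does not reach only later rows make up. Full scale, the value 1, is 0.8 m for a shift and 180 degrees for a turn. A row lasts 1/10 s, in which the tool goes at most 50 mm and 8.59 degrees, less where a joint would pass 70% of its speed; a pose out of reach is approached as far as the arm can. A call with a number of a shift or a turn outside -1 to 1 is refused whole. A call with a gripper value outside its range is refused whole. The fingers move at their own pace and stop on an object; "newtons" is the grip in N (left out, the last holds). Time passes only in rows, so rows that repeat a pose let the fingers close. It gives the time, the measured TCP pose, the force, the opening and the grip force at its end, in the units of the state.
- r.get_state(): the state, without advancing time (a new reading comes with each control period).
- r.read_camera(name): name is "scene" or "top" or "wrist"; returns (picture, depth): 480x640x3 uint8, red, green, blue; 480x640 float32, m along the optical axis (not along the pixel's ray), 0 where there is no reading.
- r.camera_info(name): a dict with "mtx" (3x3 intrinsics, pixels), "world_from_camera" (4x4, takes a point from camera to world coordinates); the wrist camera has in their place "tool_from_camera" (4x4, takes a point from camera to tool coordinates, whose origin is the TCP and whose axes are the flange's). Camera axes: x right, y up, looking along -z (the intrinsics and any distortion apply to the point x, -y, -z); pixel columns grow to the right and rows downward; lengths in m; the calibration is good to about 2 mm. A picture is of the moment at which its call begins: read the wrist's pose just before it. camera_info takes no time and is no camera call.
- r.sign_off(): hands the job in; it is judged then, once.
The state is a dict: "time": time; "qpos": joint angles; "joint_velocities": joint speeds; "tau": joint torques, N m; "tcp_pos": TCP position; "ee_rot": TCP orientation; "force": force on the tool from outside, world axes, zero at the start; "moment": the same for the moment, N m; "opening": finger opening in m; "finger_force": force on a finger pad.
Only numpy, scipy, OpenCV 4.12 (cv2) and the standard library are available. Lean on these libraries where they do the work, as an engineer would, in place of code of your own. Each camera call takes 0.05 s, during which the arm holds its last target. There are 200 camera calls.

## Working session

There is one attempt and no reset: what is moved stays moved. The work goes in short steps, Python scripts to look and compute and a tool call to move; the robot and the scene stay as the last step left them, time stands still between calls to the robot, and variables do not carry over. Pictures are saved under pics/ and viewed, at most 10 in all, crops included, and the job is handed in when it is done.

Besides the shell and the picture viewer there is one more tool, called in YAML: its name, and indented under it one key for each argument. servo_tool: Moves the arm, as the interface text tells. Its arguments: {"type":"object","properties":{"motion":{"type":"array","items":{"type":"number"}},"newtons":{"type":"number"}},"required":["motion"]}

```bash
mkdir -p pics; ls; cat > h.py <<'E'
import numpy as np, cv2
from rig import r
def snap(n,f):
    p,d=r.read_camera(n); cv2.imwrite(f'pics/{f}.png',cv2.cvtColor(p,cv2.COLOR_RGB2BGR)); np.savez(f'{f}.npz',p=p,d=d,s=np.array(r.get_state(),dtype=object)); return p,d
def quat(q):
    from scipy.spatial.transform import Rotation as R
    return R.from_quat([q[1],q[2],q[3],q[0]]).as_matrix()
def T(n,s=None):
    c=r.camera_info(n)
    if n!='wrist': return np.array(c['mtx']),np.array(c['world_from_camera'])
    s=s or r.get_state(); M=np.eye(4); M[:3,:3]=quat(s['ee_rot']); M[:3,3]=s['tcp_pos']
    return np.array(c['mtx']),M@np.array(c['tool_from_camera'])
def onplane(n,uv,z,s=None):
    K,M=T(n,s); uv=np.atleast_2d(uv).astype(float)
    ray=np.c_[(uv[:,0]-K[0,2])/K[0,0],-(uv[:,1]-K[1,2])/K[1,1],-np.ones(len(uv))]@M[:3,:3].T
    return M[:3,3]+ray*((z-M[2,3])/ray[:,2])[:,None]
E
python3 - <<'E'
from h import *
snap('top','top0'); snap('scene','scene0')
print(r.get_state()); print(r.camera_info('top')); print(r.camera_info('wrist'))
E
```

```text
pics
{'time': 0.1, 'qpos': array([-1.41030560e+00,  2.63482667e-01, -4.88363163e-02,  1.25942109e+00,
        1.81570162e-05,  1.41548847e+00]), 'joint_velocities': array([-0.00034503, -0.00173669, -0.0005661 ,  0.00027641, -0.00160667,
       -0.00039571]), 'tau': array([ 2.76532628e-03, -6.38575888e+01,  3.85064793e+01,  9.95063048e-03,
       -2.00059440e-04, -1.21283225e-05]), 'tcp_pos': array([ 0.16301141, -0.49881253,  0.2418829 ]), 'ee_rot': array([-4.71895529e-04,  9.87559677e-01,  1.57243959e-01,  7.85564755e-06]), 'force': array([ 0.48442522,  0.39361127, -0.02351552]), 'moment': array([ 0.00599852, -0.02432357, -0.04294837]), 'finger_force': 0.0, 'opening': 0.08505358130830912}
{'mtx': array([[495.61727018,   0.        , 317.39256553],
       [  0.        , 495.61727018, 240.36084645],
       [  0.        ,   0.        ,   1.        ]]), 'world_from_camera': array([[-0.02220114,  0.98664218, -0.16138249,  0.48022126],
       [-0.99948184, -0.02566707, -0.01942326, -0.06640722],
       [-0.02330602,  0.16086765,  0.98670078,  1.07751007],
       [ 0.        ,  0.        ,  0.        ,  1.        ]])}
{'mtx': array([[366.18750344,   0.        , 320.78235903],
       [  0.        , 366.18750344, 235.8409842 ],
       [  0.        ,   0.        ,   1.        ]]), 'tool_from_camera': array([[-1.05029361e-04,  9.48707937e-01,  3.16153823e-01,
         8.12935444e-02],
       [ 9.99999312e-01,  4.68986474e-04, -1.07511558e-03,
         9.17186885e-04],
       [-1.16824255e-03,  3.16153493e-01, -9.48707333e-01,
        -1.31466521e-01],
       [ 0.00000000e+00,  0.00000000e+00,  0.00000000e+00,
         1.00000000e+00]])}
```

View pics/top0.png

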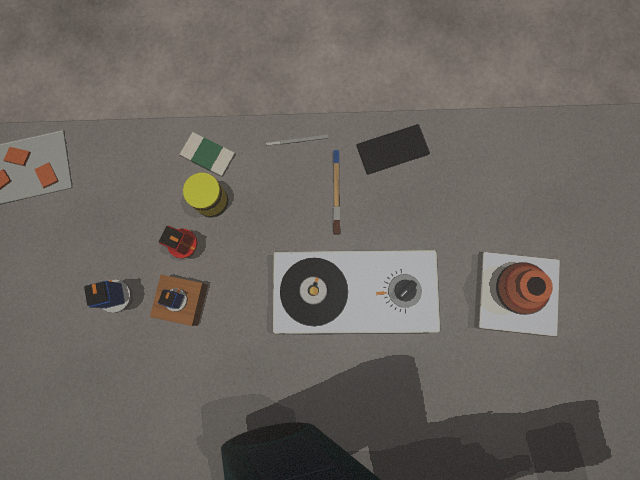

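View pics/scene0.png

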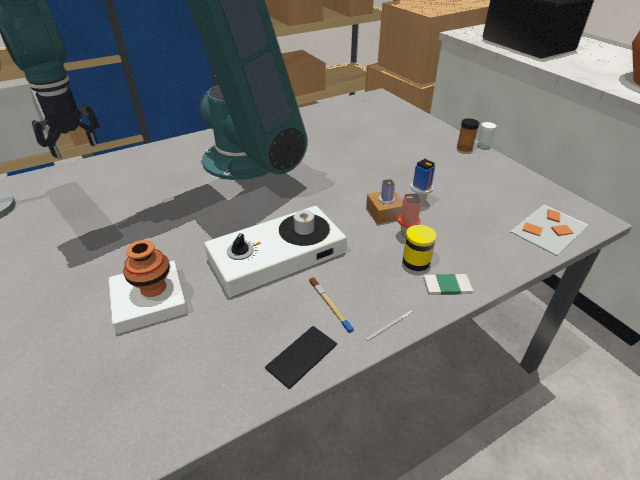

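Top view: blue candidates are the small post in the stand at (172,298) and the large blue post at (105,295). The red one is at (178,240). The meant post is the small blue one in the wooden stand. The dial is at (405,291), the hub at (314,290), and the orange mark at (380,293). I'll confirm with one enlarged crop.

```bash
python3 - <<'E'
from h import *
p=cv2.imread('pics/top0.png')
f=lambda a:cv2.resize(a,(400,400),interpolation=cv2.INTER_CUBIC)
a=np.hstack([f(p[246:336,360:450]),f(p[260:340,140:220])]);
cv2.imwrite('pics/c1.png',np.vstack([a,cv2.resize(p[265:315,264:464],(800,200),interpolation=cv2.INTER_CUBIC)]))
# turntable top rectangle
g=p.astype(int); hsv=cv2.cvtColor(p,cv2.COLOR_BGR2HSV)
w=((hsv[...,2]>170)&(hsv[...,1]<30)).astype(np.uint8)*255; w[:,450:]=0; w[:240]=0; w[:,:260]=0
c=max(cv2.findContours(w,0,2)[0],key=cv2.contourArea); b=cv2.boxPoints(cv2.minAreaRect(c)); print(b)
P=onplane('top',b,.06)[:,:2]; print(P.round(4), np.linalg.norm(np.diff(P,axis=0),axis=1)); C=P.mean(0); print('C',C)
E_=[P[(i+1)%4]-P[i] for i in range(4)]; L=max(E_,key=np.linalg.norm); L=L*np.sign(L[1]); yaw=np.arctan2(-L[0],L[1]); print('yaw',yaw)
ey=L/np.linalg.norm(L); D=C-.1*ey; H=C+.085*ey; print('dial',D,'hub',H)
# dial mark
om=((hsv[...,0]>5)&(hsv[...,0]<22)&(hsv[...,1]>110)&(hsv[...,2]>100))
for n,(x0,x1,y0,y1),z in [('mark',(365,395,280,305),.06),('hubline',(300,330,272,305),.105)]:
    v,u=np.where(om[y0:y1,x0:x1]); uv=np.c_[u+x0,v+y0]; q=onplane('top',uv,z)[:,:2]; print(n,len(uv),uv.mean(0),q.mean(0),q.mean(0)-(D if n=='mark' else H))
# post pad
for n,z in [('pad',.112)]:
    v,u=np.where(om[285:310,158:190]); print(n,np.c_[u+158,v+285])
st=((hsv[...,0]>3)&(hsv[...,0]<22)&(hsv[...,1]>60)).astype(np.uint8)*255; st[:270]=0; st[330:]=0;st[:,:145]=0;st[:,215:]=0
c=max(cv2.findContours(st,0,2)[0],key=cv2.contourArea);b=cv2.boxPoints(cv2.minAreaRect(c));P=onplane('top',b,.05);print(b,P,P.mean(0))
E
```

```text
[[273.2876  251.92532]
 [437.40936 250.44675]
 [438.13434 330.9177 ]
 [274.01257 332.39627]]
[[ 0.6247  0.0458]
 [ 0.6191 -0.2934]
 [ 0.456  -0.2849]
 [ 0.4603  0.0456]] [0.33919139 0.16333771 0.33049112]
C [ 0.54003104 -0.12172137]
yaw -0.016379584365781262
dial [ 0.53839315 -0.22170796] hub [ 0.54142324 -0.03673278]
mark 21 [380.61904762 292.66666667] [ 0.53523187 -0.1729167 ] [-0.00316128  0.04879126]
hubline 61 [314.08196721 288.49180328] [ 0.54400452 -0.03866364] [ 0.00258128 -0.00193087]
pad [[158 285]
 [159 285]
 [160 285]
 [161 285]
 [162 285]
 [163 285]
 [164 285]
 [165 285]
 [166 285]
 [167 285]
 [168 285]
 [169 285]
 [170 285]
 [171 285]
 [172 285]
 [173 285]
 [174 285]
 [175 285]
 [176 285]
 [177 285]
 [178 285]
 [179 285]
 [180 285]
 [181 285]
 [182 285]
 [183 285]
 [184 285]
 [185 285]
 [186 285]
 [187 285]
 [188 285]
 [189 285]
 [158 286]
 [159 286]
 [160 286]
 [161 286]
 [162 286]
 [163 286]
 [164 286]
 [165 286]
 [166 286]
 [167 286]
 [168 286]
 [169 286]
 [170 286]
 [171 286]
 [172 286]
 [173 286]
 [174 286]
 [175 286]
 [176 286]
 [177 286]
 [178 286]
 [179 286]
 [1
[... 2265 characters left out ...]
164 307]
 [165 307]
 [185 307]
 [186 307]
 [187 307]
 [188 307]
 [189 307]
 [158 308]
 [159 308]
 [160 308]
 [161 308]
 [162 308]
 [163 308]
 [164 308]
 [165 308]
 [166 308]
 [184 308]
 [185 308]
 [186 308]
 [187 308]
 [188 308]
 [189 308]
 [158 309]
 [159 309]
 [160 309]
 [161 309]
 [162 309]
 [163 309]
 [164 309]
 [165 309]
 [166 309]
 [167 309]
 [183 309]
 [184 309]
 [185 309]
 [186 309]
 [187 309]
 [188 309]
 [189 309]]
[[149.2     316.6    ]
 [158.91765 272.87057]
 [207.51765 283.67056]
 [197.8     327.4    ]] [[0.49777559 0.30480905 0.05      ]
 [0.58793757 0.28726634 0.05      ]
 [0.56287502 0.18463556 0.05      ]
 [0.47357143 0.2034744  0.05      ]] [0.5305399  0.24504634 0.05      ]
```

View pics/c1.png

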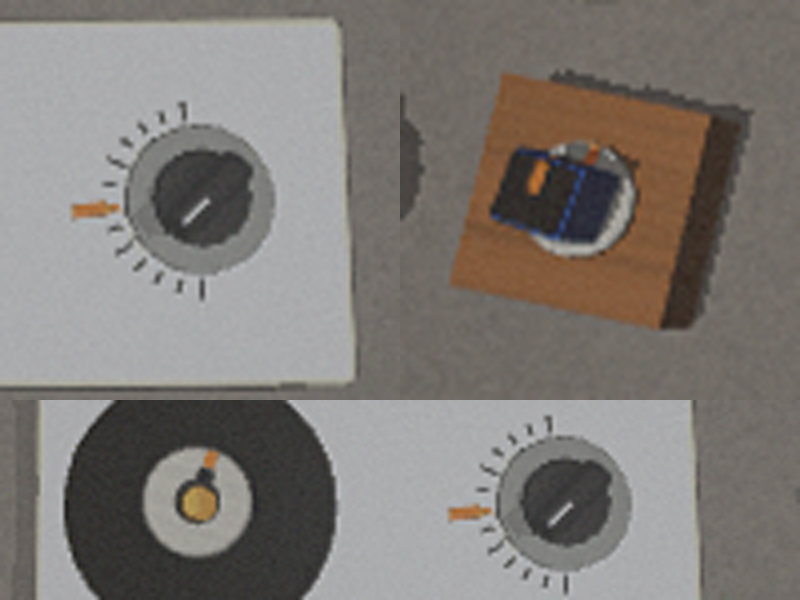

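The crop confirms it: the small blue post stands in the stand with its orange line pointing up in the image (≈ world +x). The pointer is at lower-left and the mark to the left (crop 95,210). Next I move above the dial with tool x along the pointer (~132° yaw).

servo_tool:
  motion: [0.55,-0.184,0,-0.633,-1,0.55,-0.184,0,-0.633,-1,0.55,-0.184,0,-0.633,-1,0.55,-0.184,0,-0.633,-1,0.55,-0.184,0,-0.633,-1,0.55,-0.184,0,-0.633,-1,0.55,-0.184,0,-0.633,-1,0.55,-0.184,0,-0.633,-1,0.55,-0.184,0,-0.633,-1,0.55,-0.184,0,-0.633,-1,0.55,-0.184,0,-0.633,-1,0.55,-0.184,0,-0.633,-1,0.55,-0.184,0,-0.633,-1,0.55,-0.184,0,-0.633,-1,0.55,-0.184,0,-0.633,-1,0.55,-0.184,0,-0.633,-1,0.55,-0.184,0,-0.633,-1]

```text
time: 1.8
tcp_pos: [0.5355, -0.2224, 0.2422]
ee_rot: [-0.0, 0.407, 0.913, 0.0]
force: [-0.0, 0.9, -0.1]
opening: 0.0852
finger_force: 0.0
```

```bash
python3 - <<'E'
from h import *
s=r.get_state(); p,d=snap('wrist','w1'); print(s['time'],s['tcp_pos'],s['ee_rot'],quat(s['ee_rot']).round(3)[:,:2])
E
```

```text
1.8 [ 0.53550986 -0.22244977  0.24216176] [-1.38084589e-04  4.07044398e-01  9.13408363e-01  1.82876134e-05] [[-0.669  0.744]
 [ 0.744  0.669]
 [ 0.    -0.   ]]
```

View pics/w1.png

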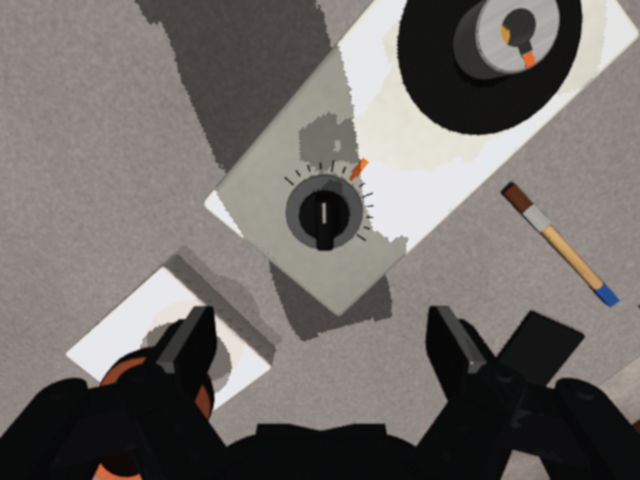

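The wrist view shows the pointer line at (324,212) pointing up the image, so the bar is aligned with the tool. The mark is at (359,169), the hub at (518,35) and its keyway line at (530,60).

```bash
python3 - <<'E'
from h import *
z=np.load('w1.npz',allow_pickle=True); p=z['p'];s=z['s'].item();hsv=cv2.cvtColor(p,cv2.COLOR_RGB2HSV)
def cen(m,x0,x1,y0,y1):
    v,u=np.where(m[y0:y1,x0:x1]); return np.c_[u+x0,v+y0]
# base disc circle (gray darker)
g=cv2.GaussianBlur(cv2.cvtColor(p,cv2.COLOR_RGB2GRAY),(3,3),0)
sub=g[165:260,275:375]; print('grays',sub[45,::6])
m=((g<125)).astype(np.uint8)*255; mm=np.zeros_like(m); mm[160:262,270:380]=m[160:262,270:380]; mm=cv2.morphologyEx(mm,cv2.MORPH_OPEN,np.ones((9,9)))
c=max(cv2.findContours(mm,0,2)[0],key=cv2.contourArea); (u,v),rad=cv2.minEnclosingCircle(c); e=cv2.fitEllipse(c); print('base',u,v,rad,e)
D=onplane('wrist',e[0],.066,s)[0]; print('dial',D, 'edge', np.linalg.norm(onplane('wrist',[e[0][0]+e[1][0]/2,e[0][1]],.066,s)[0]-D))
om=(hsv[...,0]<20)&(hsv[...,1]>130)&(hsv[...,2]>110)
mk=cen(om,345,375,150,185); M=onplane('wrist',mk,.06,s); d=M.mean(0)-D; print('mark',len(mk),d,np.linalg.norm(d[:2]),'ang',np.arctan2(d[1],d[0]))
from numpy.linalg import svd
A=M[:,:2]-M[:,:2].mean(0); print('mark axis',np.arctan2(*svd(A)[2][0][::-1]))
wl=cen(g>140,319,330,198,226); W=onplane('wrist',wl,.104,s); A=W[:,:2]-W[:,:2].mean(0); a=svd(A)[2][0]; print('ptr',len(wl),W.mean(0),np.arctan2(a[1],a[0]))
dd=W.mean(0)-D; print('ptr off',dd)
hl=cen(om,522,538,50,70); h=onplane('wrist',hl,.105,s); print('hubline',len(hl),h.mean(0))
dep=z['d']; print('hub depth')
hm=cen((hsv[...,1]<40)&(g>120),470,565,0,80)
hc=cv2.minEnclosingCircle(hm.astype(np.float32)); print(hc, onplane('wrist',hc[0],.105,s)[0])
E
```

```text
grays [157 155  88  87  52  17  17  15 123  12   9  13  18  79  80 162 232]
base 324.2978820800781 211.7872314453125 39.569122314453125 ((323.9195556640625, 211.53697204589844), (76.07125854492188, 77.34770965576172), 65.18409729003906)
dial [ 0.53728029 -0.22116275  0.066     ] edge 0.03295612384868836
mark 137 [-0.00241623  0.04645893 -0.006     ] 0.046521722140284535 ang 1.6227574550175516
mark axis -1.462976940847599
ptr 0 [nan nan nan] 0.0
ptr off [nan nan nan]
hubline 125 [ 0.56155415 -0.04491491  0.105     ]
hub depth
((518.8080444335938, 28.390586853027344), 45.216209411621094) [ 0.5420452  -0.03792564  0.105     ]<stdin>:15: RuntimeWarning: Mean of empty slice.
  ret = um.true_divide(
<stdin>:16: RuntimeWarning: Mean of empty slice.
```

servo_tool:
  motion: [0,0.003,0.05,0,-0.3,0,0.003,0.1,0,-0.3,0,0.003,0.14,0,-0.3,0,0.003,0.17,0,-0.3,0,0.003,0.185,0,-0.3,0,0.003,0.191,0,-0.3,0,0.003,0.191,0,-0.3,0,0.003,0.191,0,1,0,0.003,0.191,0,1,0,0.003,0.191,0,1,0,0.003,0.191,0,1,0,0.003,0.191,0,1,0,0.003,0.191,0,1,0,0.003,0.191,0,1]
  newtons: 30

```text
time: 3.25
tcp_pos: [0.5377, -0.2211, 0.0903]
ee_rot: [0.001, 0.407, 0.914, -0.0]
force: [-1.6, -0.8, 5.6]
opening: 0.0134
finger_force: 32.7
```

servo_tool:
  motion: [0,0,0,0.04,1,0,0,0,0.08,1,0,0,0,0.12,1,0,0,0,0.16,1,0,0,0,0.19,1,0,0,0,0.214,1,0,0,0,0.214,1,0,0,0,0.214,1,0,0,0,0.214,1,0,0,0,0.214,1]

```text
time: 4.25
tcp_pos: [0.538, -0.221, 0.0903]
ee_rot: [0.001, 0.684, 0.729, 0.0]
force: [1.4, 1.3, 6.5]
opening: 0.0136
finger_force: 32.7
```

servo_tool:
  motion: [0,0,0,0,-0.3,0,0,0,0,-0.3,0,0,0,0,-0.3,0,0,0,0,-0.3,0,0,-0.06,0,-0.5,0,0,-0.12,0,-1,0,0,-0.18,0,-1,0,0,-0.18,0,-1,0,0,-0.18,0,-1]

```text
time: 5.15
tcp_pos: [0.5377, -0.2211, 0.2342]
ee_rot: [0.001, 0.685, 0.728, 0.0]
force: [-0.5, -0.2, -0.7]
opening: 0.0857
finger_force: 0.0
```

```bash
python3 - <<'E'
from h import *
s=r.get_state(); p,d=snap('wrist','w2'); print(s['time'],s['tcp_pos'],quat(s['ee_rot']).round(3)[:,:2])
b=cv2.imread('pics/w2.png'); cv2.imwrite('pics/w2c.png',np.vstack([cv2.resize(b[130:280,230:430],(800,600),interpolation=cv2.INTER_CUBIC)]))
E
```

```text
5.15 [ 0.53771152 -0.22109495  0.23422496] [[-0.061  0.998]
 [ 0.998  0.061]
 [-0.001  0.002]]
```

View pics/w2c.png

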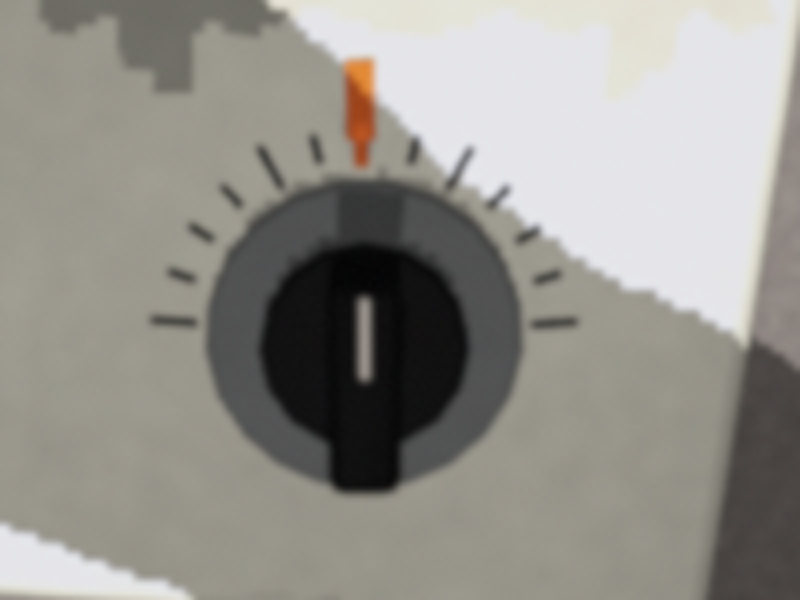

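The dial's pointer (365,340 in the crop) lines up with the orange mark (361,110), within about 0.02 rad. Next: above the post.

servo_tool:
  motion: [0.587,0.026,-0.033,-0.413,-1,0.587,0.026,-0.033,-0.413,-1,0.587,0.026,-0.033,-0.413,-1,0.587,0.026,-0.033,-0.413,-1,0.587,0.026,-0.033,-0.413,-1,0.587,0.026,-0.033,-0.413,-1,0.587,0.026,-0.033,-0.413,-1,0.587,0.026,-0.033,-0.413,-1,0.587,0.026,-0.033,-0.413,-1,0.587,0.026,-0.033,-0.413,-1,0.587,0.026,-0.033,-0.413,-1,0.587,0.026,-0.033,-0.413,-1,0.587,0.026,-0.033,-0.413,-1,0.587,0.026,-0.033,-0.413,-1]

```text
time: 6.6
tcp_pos: [0.5294, 0.2481, 0.2596]
ee_rot: [-0.0, 0.107, 0.994, -0.0]
force: [-0.7, 0.4, 0.4]
opening: 0.0854
finger_force: 0.0
```

```bash
python3 - <<'E'
from h import *
s=r.get_state(); p,d=snap('wrist','w3'); print(s['time'],s['tcp_pos'],quat(s['ee_rot']).round(3)[:,:2])
E
```

```text
6.6 [0.52939034 0.24806687 0.25961146] [[-0.977  0.212]
 [ 0.212  0.977]
 [ 0.    -0.   ]]
```

View pics/w3.png

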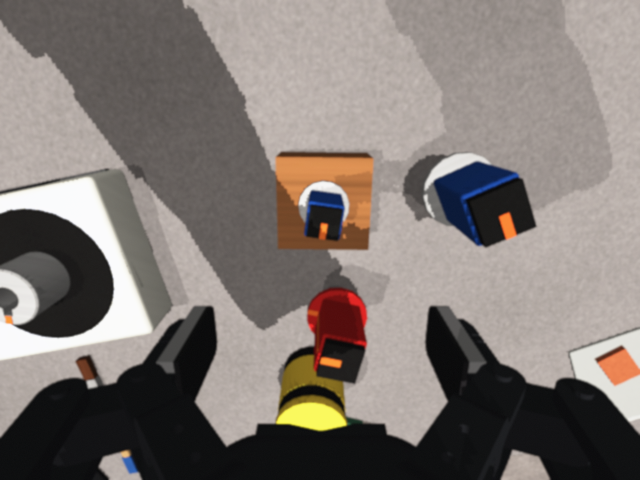

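The post's black pad is at (324,228) with its orange line pointing down the image (tool −x) and its sides parallel to the tool. Now to measure it, along with the hub.

```bash
python3 - <<'E'
from h import *
z=np.load('w3.npz',allow_pickle=True); p=z['p'];s=z['s'].item();hsv=cv2.cvtColor(p,cv2.COLOR_RGB2HSV).astype(int)
om=(hsv[...,0]<20)&(hsv[...,1]>150)&(hsv[...,2]>130)
blk=(hsv[...,2]<60)&(p.max(2).astype(int)-p.min(2)<25)
m=np.zeros(om.shape,np.uint8); m[205:246,300:350]=((blk|om)[205:246,300:350])*255
m=cv2.morphologyEx(m,cv2.MORPH_OPEN,np.ones((5,5)))
c=max(cv2.findContours(m,0,2)[0],key=cv2.contourArea); rc=cv2.minAreaRect(c); print('pad',rc)
b=cv2.boxPoints(rc); P=onplane('wrist',b,.112,s); print(P.round(4),np.linalg.norm(np.diff(P,axis=0),axis=1)); C=P.mean(0); print('C',C)
for i in range(4):
    e=P[(i+1)%4]-P[i]; print('edge ang',np.degrees(np.arctan2(e[1],e[0])))
v,u=np.where(om[205:246,305:345]); O=onplane('wrist',np.c_[u+305,v+205],.112,s); print('orange',len(u),u.mean()+305,v.mean()+205,O.mean(0), 'ang',np.degrees(np.arctan2(*(O.mean(0)-C)[1::-1])))
# stand top
br=(hsv[...,0]>5)&(hsv[...,0]<20)&(hsv[...,1]>90); m=np.zeros(om.shape,np.uint8); m[140:255,265:380]=br[140:255,265:380]*255
# close in hull
c=max(cv2.findContours(m,0,2)[0],key=cv2.contourArea); rc=cv2.minAreaRect(c); print('stand',rc)
print('tool yaw deg',np.degrees(np.arctan2(.212,-.977)))
# blue outline: depth check
print('pad depth z', [ (lambda K,M,uu,vv,dd:(M@np.r_[(uu-K[0,2])/K[0,0]*dd,-(vv-K[1,2])/K[1,1]*dd,-dd,1])[:3].round(4))(*T('wrist',s),uu,vv,z['d'][vv,uu]) for uu,vv in [(318,226),(330,226),(324,216)]])
np.save
E
```

```text
pad ((323.69000244140625, 223.1699981689453), (30.829858779907227, 32.38549041748047), 8.13010311126709)
[[0.5397 0.2327 0.112 ]
 [0.5147 0.2422 0.112 ]
 [0.5232 0.2648 0.112 ]
 [0.5486 0.256  0.112 ]] [0.02672978 0.02417181 0.02684081]
C [0.53156445 0.24892538 0.112     ]
edge ang 159.34639428771305
edge ang 69.44509266214956
edge ang -19.142239909593357
edge ang -110.79190374262983
orange 140 325.95 230.89285714285714 [0.53806914 0.24938551 0.112     ] ang 4.046234421104684
stand ((324.0, 201.0), (96.0, 98.0), 90.0)
tool yaw deg 167.75714042749723
pad depth z [array([0.5328, 0.244 , 0.1118]), array([0.5346, 0.2534, 0.1123]), array([0.5258, 0.2504, 0.1115])]
```

```bash
python3 - <<'E'
from h import *
z=np.load('w3.npz',allow_pickle=True); p=z['p'];s=z['s'].item(); d=z['d']
K,M=T('wrist',s); v,u=np.mgrid[190:260,290:360]; dd=d[v,u]
W=np.stack([(u-K[0,2])/K[0,0]*dd,-(v-K[1,2])/K[1,1]*dd,-dd],-1)@M[:3,:3].T+M[:3,3]
for lo,hi in [(.109,.115),(.1035,.115)]:
    m=((W[...,2]>lo)&(W[...,2]<hi)).astype(np.uint8)
    q=W[m>0]; rc=cv2.minAreaRect((q[:,:2]*1000).astype(np.float32)); print(len(q),q.mean(0),rc)
b=cv2.imread('pics/w3.png')[180:260,280:380]; cv2.imwrite('pics/w3c.png',cv2.resize(b,(750,600),interpolation=cv2.INTER_CUBIC))
E
```

```text
1051 [0.53069896 0.24910001 0.11190342] ((531.1068725585938, 248.88568115234375), (25.913972854614258, 26.523958206176758), 69.31829833984375)
1311 [0.52934872 0.24926813 0.11064067] ((530.517822265625, 249.1024932861328), (29.911476135253906, 29.030771255493164), 69.39117431640625)
```

View pics/w3c.png

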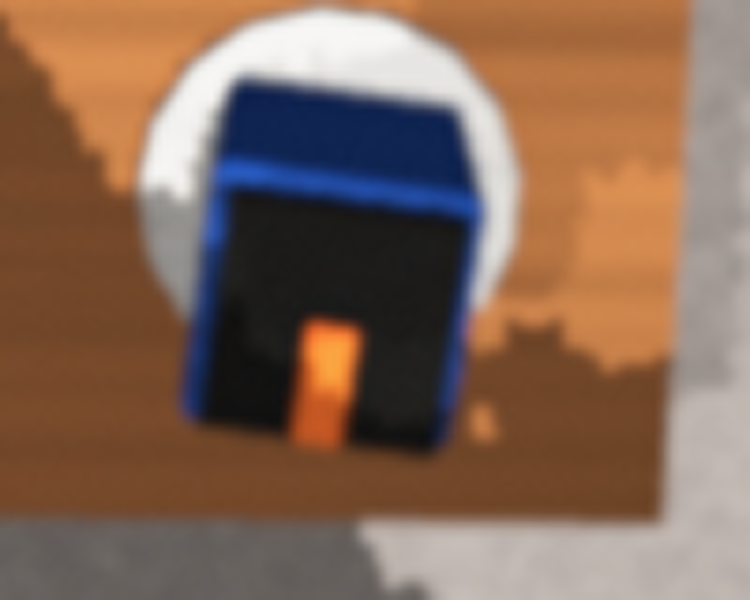

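The crop shows a post yaw of about −20.7° and a pad centre at (0.531, 0.249, 0.112), with the expected height and size. I'll descend and grip.

servo_tool:
  motion: [-0.002,0.002,0.03,0.047,-0.6,-0.002,0.002,0.08,0.047,-0.6,-0.002,0.002,0.13,0.047,-0.6,-0.002,0.002,0.17,0.047,-0.6,-0.002,0.002,0.2,0.047,-0.6,-0.002,0.002,0.215,0.047,-0.6,-0.002,0.002,0.222,0.047,-0.6,-0.002,0.002,0.222,0.047,-0.6,-0.002,0.002,0.222,0.047,1,-0.002,0.002,0.222,0.047,1,-0.002,0.002,0.222,0.047,1,-0.002,0.002,0.222,0.047,1,-0.002,0.002,0.222,0.047,1,-0.002,0.002,0.222,0.047,1]
  newtons: 60

```text
time: 8.05
tcp_pos: [0.5317, 0.2505, 0.0832]
ee_rot: [0.001, 0.179, 0.984, 0.0]
force: [-1.2, -1.4, 5.8]
opening: 0.0292
finger_force: 59.6
```

servo_tool:
  motion: [0,0,-0.01,0,1,0,0,-0.03,0,1,0,0,-0.06,0,1,0,0,-0.1,0,1,0,0,-0.14,0,1,0,0,-0.17,0,1,0,0,-0.18,0,1,0,0,-0.18,0,1,0,0,-0.18,0,1]

```text
time: 8.95
tcp_pos: [0.5308, 0.2502, 0.2252]
ee_rot: [-0.001, 0.179, 0.984, -0.0]
force: [-0.7, -0.1, -2.3]
opening: 0.0293
finger_force: 59.6
```

```bash
python3 - <<'E'
from h import *
s=r.get_state(); p,d=snap('wrist','w4'); print(s['time'],s['tcp_pos'],quat(s['ee_rot']).round(4),s['finger_force'],s['opening'],s['force'])
K,M=T('wrist',s); v,u=np.mgrid[0:480,0:640]; 
W=np.stack([(u-K[0,2])/K[0,0]*d,-(v-K[1,2])/K[1,1]*d,-d],-1)@M[:3,:3].T+M[:3,3]
# hub top
m=(abs(W[...,2]-.105)<.003)&(np.hypot(W[...,0]-.5418,W[...,1]+.0375)<.04); print('hub',m.sum(), W[m][:,:2].mean(0) if m.sum() else '')
if m.sum()>20: print(cv2.minEnclosingCircle((W[m][:,:2]*1000).astype(np.float32)))
E
```

```text
8.95 [0.53084202 0.25022994 0.22516375] [[-9.360e-01  3.519e-01 -1.400e-03]
 [ 3.519e-01  9.360e-01 -4.000e-04]
 [ 1.200e-03 -9.000e-04 -1.000e+00]] 59.57005977630615 0.02932804569854047 [-0.65116801 -0.05140209 -2.27707516]
hub 1240 [ 0.5465648  -0.02404141]
((543.361328125, -32.865478515625), 26.820344924926758)
```

View pics/w4.png

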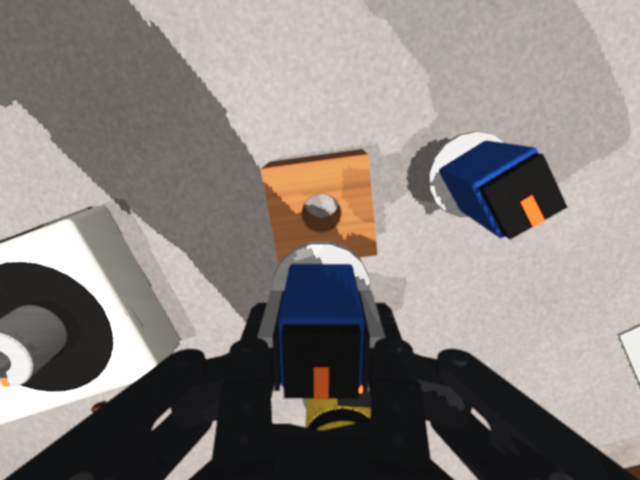

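The post is gripped squarely (pad at (322,360)) and lifted. I'll move to a spot beside the hub where the wrist camera sees the hub top unobstructed.

servo_tool:
  motion: [-0.01,-0.016,0,0,1,-0.032,-0.053,0,0,1,-0.057,-0.093,0,0,1,-0.081,-0.133,0,0,1,-0.105,-0.172,0,0,1,-0.13,-0.212,0,0,1,-0.154,-0.252,0,0,1,-0.178,-0.292,0,0,1,-0.195,-0.319,0,0,1,-0.202,-0.331,0,0,1,-0.202,-0.331,0,0,1,-0.202,-0.331,0,0,1,-0.202,-0.331,0,0,1]

```text
time: 10.3
tcp_pos: [0.589, -0.0534, 0.2262]
ee_rot: [-0.0, 0.178, 0.984, 0.0]
force: [-0.4, -0.3, -2.4]
opening: 0.0296
finger_force: 59.8
```

```bash
python3 - <<'E'
from h import *
s=r.get_state(); p,d=snap('wrist','w5'); R=quat(s['ee_rot']); print(s['time'],s['tcp_pos'],R.round(4)[:,:2].T,s['finger_force'],s['opening'],s['force'])
K,M=T('wrist',s); v,u=np.mgrid[0:480,0:640]; 
W=np.stack([(u-K[0,2])/K[0,0]*d,-(v-K[1,2])/K[1,1]*d,-d],-1)@M[:3,:3].T+M[:3,3]
hsv=cv2.cvtColor(p,cv2.COLOR_RGB2HSV).astype(int)
m=(abs(W[...,2]-.105)<.004)&(np.hypot(W[...,0]-.542,W[...,1]+.037)<.05)
mm=m.astype(np.uint8)*255; c=max(cv2.findContours(mm,0,1)[0],key=cv2.contourArea)[:,0]
e=cv2.fitEllipse(c); print('ellipse',e, onplane('wrist',e[0],.105,s)[0],W[m][:,2].mean())
q=onplane('wrist',c,.105,s)[:,:2]; cc=cv2.minEnclosingCircle((q*1000).astype(np.float32)); print('circ',cc)
A=np.c_[2*q,np.ones(len(q))]; x=np.linalg.lstsq(A,(q**2).sum(1),rcond=None)[0]; print('lsq',x[:2],np.sqrt(x[2]+x[0]**2+x[1]**2)); H=x[:2]
om=(hsv[...,0]<20)&(hsv[...,1]>130)&(hsv[...,2]>100)&m
o=onplane('wrist',np.c_[u[om],v[om]],.105,s)[:,:2]; a=o.mean(0)-H; print('orange',om.sum(),u[om].mean(),v[om].mean(),a,np.degrees(np.arctan2(a[1],a[0])))
# holes: bore + keyway contour
ys,xs=np.where(m); hole=np.zeros_like(mm); cv2.fillPoly(hole,[cv2.convexHull(c)],255); hole[m]=0; hole=cv2.morphologyEx(hole,cv2.MORPH_OPEN,np.ones((3,3)))
h=max(cv2.findContours(hole,0,1)[0],key=cv2.contourArea)[:,0]; hq=onplane('wrist',h,.105,s)[:,:2]; 
rel=hq-H; ang=np.degrees(np.arctan2(rel[:,1],rel[:,0])); k=(np.abs(ang+20)>50); A=np.c_[2*hq[k],np.ones(k.sum())]; x=np.linalg.lstsq(A,(hq[k]**2).sum(1),rcond=None)[0]; print('bore',x[:2],np.sqrt(x[2]+x[0]**2+x[1]**2))
# pad in tool coords
X=(W-s['tcp_pos'])@R
pm=(X[...,2]<-.028)&(X[...,2]>-.033)&(abs(X[...,0])<.016)&(abs(X[...,1])<.0135)
print('pad tool',pm.sum(),X[pm].mean(0),X[pm].min(0),X[pm].max(0),W[pm][:,2].mean(), cv2.minAreaRect((X[pm][:,:2]*1000).astype(np.float32)))
b=cv2.imread('pics/w5.png');cv2.imwrite('pics/w5.png',b)
E
```

```text
10.3 [ 0.58901228 -0.05338845  0.22621216] [[-9.364e-01  3.509e-01  4.000e-04]
 [ 3.509e-01  9.364e-01  1.000e-04]] 59.800949692726135 0.02964144834959756 [-0.43936994 -0.34306956 -2.44529751]
ellipse ((318.7044982910156, 158.69033813476562), (77.94638061523438, 78.98857879638672), 176.67120361328125) [ 0.53987386 -0.03746318  0.105     ] 0.10471015693883982
circ ((540.7026977539062, -37.758731842041016), 26.818458557128906)
lsq [ 0.54070406 -0.03777774] 0.02648241108084487
orange 93 319.44086021505376 191.93548387096774 [ 0.02078517 -0.00728282] -19.309708401471642
bore [ 0.5406261  -0.03777834] 0.010694490405918279
pad tool 4354 [ 0.00059591 -0.00074289 -0.02872028] [-0.01329139 -0.01349668 -0.03041491] [ 0.01383673  0.01217889 -0.02800005] 0.2549325668664244 ((0.2838115692138672, -0.6632556915283203), (27.144149780273438, 25.65591049194336), 0.10368992388248444)
```

View pics/w5.png

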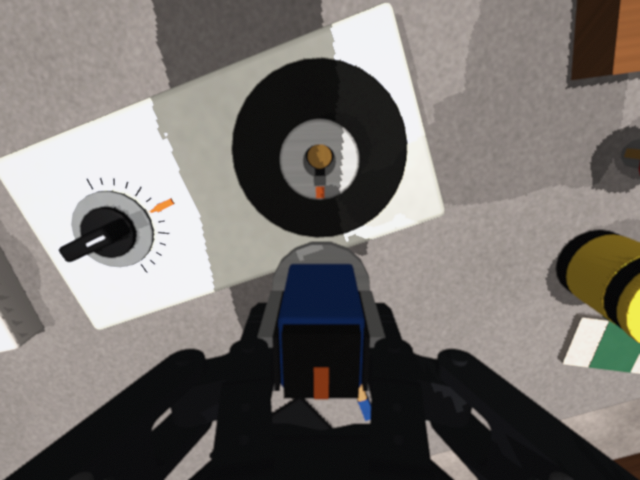

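The hub top is visible at (319,158) with its orange keyway line at (319,192), nearly aligned with the post. Fitted hub axis is (0.5407, −0.0378), radius 26.5 mm as expected. I'll move over it and lower the shaft tip just into the bore.

servo_tool:
  motion: [0.02,-0.001,0,-0.004,1,0.045,-0.002,0,-0.004,1,0.063,-0.002,0,-0.004,1,0.063,-0.002,0,-0.004,1,0.063,-0.002,0,-0.004,1,0.063,-0.002,0.02,-0.004,1,0.063,-0.002,0.04,-0.004,1,0.063,-0.002,0.055,-0.004,1,0.063,-0.002,0.062,-0.004,1,0.063,-0.002,0.066,-0.004,1,0.063,-0.002,0.07,-0.004,1,0.063,-0.002,0.073,-0.004,1,0.063,-0.002,0.073,-0.004,1,0.063,-0.002,0.073,-0.004,1]

```text
time: 11.75
tcp_pos: [0.5417, -0.0381, 0.1681]
ee_rot: [0.0, 0.173, 0.985, 0.0]
force: [-0.1, 0.1, -2.1]
opening: 0.0294
finger_force: 59.8
```

servo_tool:
  motion: [0,0,0.003,0,1,0,0,0.006,0,1,0,0,0.008,0,1,0,0,0.01,0,1,0,0,0.012,0,1,0,0,0.014,0,1,0,0,0.014,0,1,0,0,0.014,0,1]

```text
time: 12.55
tcp_pos: [0.5416, -0.038, 0.1566]
ee_rot: [-0.0, 0.173, 0.985, 0.0]
force: [1.1, 2.3, -4.2]
opening: 0.0292
finger_force: 59.6
```

The key has entered the keyway: the origin is about 5 mm below key contact with no upward force. I keep pushing.

servo_tool:
  motion: [0,0,0.004,0,1,0,0,0.008,0,1,0,0,0.012,0,1,0,0,0.015,0,1,0,0,0.018,0,1,0,0,0.02,0,1,0,0,0.022,0,1,0,0,0.0235,0,1,0,0,0.0235,0,1,0,0,0.0235,0,1]

```text
time: 13.55
tcp_pos: [0.5418, -0.0381, 0.1383]
ee_rot: [0.0, 0.173, 0.985, 0.0]
force: [0.0, 3.9, 7.5]
opening: 0.0293
finger_force: 61.2
```

servo_tool:
  motion: [0,0,0.001,0,1,0,0,0.0015,0,1,0,0,0.002,0,1,0,0,0.002,0,1,0,0,0.002,0,1]

```text
time: 14.05
tcp_pos: [0.5418, -0.0381, 0.1383]
ee_rot: [0.001, 0.173, 0.985, -0.0]
force: [-9.0, 5.5, 30.7]
opening: 0.0291
finger_force: 64.5
```

The force jumped to 31 N with no further travel, so the flange is on the hub. I'll ease off slightly and check.

servo_tool:
  motion: [0,0,-0.0006,0,1,0,0,-0.0006,0,1,0,0,-0.0006,0,1,0,0,-0.0006,0,1,0,0,-0.0006,0,1]

```text
time: 14.55
tcp_pos: [0.5418, -0.0381, 0.1383]
ee_rot: [0.001, 0.173, 0.985, 0.0]
force: [-5.6, 5.5, 23.8]
opening: 0.0296
finger_force: 63.2
```

```bash
python3 - <<'E'
from h import *
s=r.get_state(); p,d=snap('wrist','w6'); R=quat(s['ee_rot']); print(s['time'],s['tcp_pos'],s['force'],s['joint_velocities'].round(3))
K,M=T('wrist',s); v,u=np.mgrid[0:480,0:640]; 
W=np.stack([(u-K[0,2])/K[0,0]*d,-(v-K[1,2])/K[1,1]*d,-d],-1)@M[:3,:3].T+M[:3,3]; X=(W-s['tcp_pos'])@R
pm=(X[...,2]<-.025)&(X[...,2]>-.035)&(abs(X[...,0])<.011)&(abs(X[...,1])<.011)
print('pad z (want .167)',np.median(W[pm][:,2]), np.median(X[pm][:,2]))
A=np.c_[W[pm][:,:2],np.ones(pm.sum())]; print('tilt',np.linalg.lstsq(A,W[pm][:,2],rcond=None)[0][:2])
E
```

```text
14.55 [ 0.54179971 -0.03807294  0.13827642] [-5.5563064   5.49541543 23.76785126] [ 0.002  0.001  0.001  0.    -0.001 -0.   ]
pad z (want .167) 0.1669431436417001 -0.02866600919527838
tilt [ 0.00456505 -0.00265715]
```

View pics/w6.png

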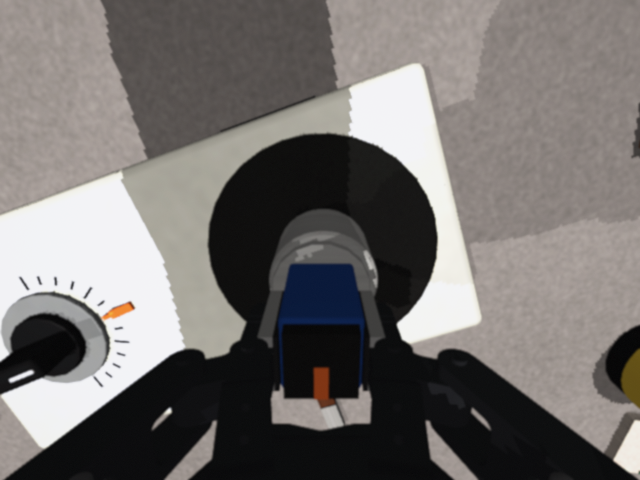

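The pad top is at 0.1669 m (0.167 expected when home), tilt is negligible, the flange sits on the hub, and the dial is untouched. I'm handing in.

```bash
python3 -c "
from rig import r
print(r.sign_off())"
```

```text
the job is handed in; nothing more can be done
None
```

I set the dial to the orange mark (within about 0.02 rad by camera) and pushed the post fully home in the hub, where it is still gripped and held down with about 24 N. I handed the job in at about 14.6 s; the sign-off gave no verdict.

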